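# Check a welded bracket with a hardness probe

### The arm

A 6-joint arm with a two-finger parallel gripper is mounted at the origin on a cart in front of the work surface, level with it; the furniture and walls round the work are solid. World frame = base frame: x ahead of the robot, y to its left, z up, the work surface at z = 0. Lengths are in m, angles in rad, forces in N, time in s.
With the tool pointing down it reaches from about 0.325 to 0.9 m from the base axis. Payload 3.5 kg.
Tool frame: the origin (TCP) lies at the very end of the fingers, on their centre line; the grasp point (between the pads) lies 19 mm behind it; z points along the fingers, y is the line along which they close (so a half turn about z gives the same grasp; the last joint's range is limited). The gripper opens to 85 mm and grips with 20 to 120 N. Pads are 22 mm wide; open, the fingers measure 114 mm over their backs; the gripper's body (76 mm by 85 mm) begins 54 mm behind the grasp point. The pads swing forward as they close: fully open they stand 13 mm farther back than shut.
Start: joints at [1.214, 0.276, -0.026, 1.268, 0, 1.467], TCP at [0.157, 0.605, 0.196] pointing down, gripper open.
Joint ranges: [-3.12, 3.12], [-0.85, 1.88], [-1.08, 1.24], [-1.95, 2.15], [-1.57, 1.53], [-3.14, 3.14]. Speed limits (rad/s): [2.57, 2.57, 3.14, 3.14, 3.14, 3.14].

### API

Orientations are given as a rotation vector (axis times angle).
In Python, from station import sensors, vision, job_done gives the robot as it stands.
- The arm moves only by the shell command python3 -m creep 'ROWS' [OPENING] [FORCE]. ROWS is JSON, a list of rows, each a list of 4 numbers: the shift along the world's x, y, z in units of 60 mm (1.0 is 60 mm), then the turn about the world's z in units of 10 degrees (1.0 is 10 degrees). In form: [[tx, ty, tz, roll], ...]. A call has 1 to 12 rows; each row is the pose to reach, as a shift and turn from the pose commanded when the call began; what a row does not reach only later rows make up. A row lasts 1/8 s, in which the tool goes at most 62.5 mm and 10.7 degrees, less where a joint would pass 70% of its speed; a pose out of reach is approached as far as the arm can. A call with a gripper value outside its range is refused whole. OPENING is the closure in counts, from 0 (fully open) to 255 (shut), set as the call begins (- or left out, the last holds). The fingers move at their own pace and stop on an object; FORCE is the grip in N (left out, the last holds). Time passes only in rows, so rows that repeat a pose let the fingers close. It gives the time, the measured TCP pose, the force, the opening and the grip force at its end, in the units of the state.
- sensors.read_state(): the state, without advancing time (a new reading comes with each control period).
- vision.camera(name): name is "side" or "top" or "wrist"; returns a dict with "color" (480x640x3 uint8, red, green, blue), "fovy" (degrees; the focal length in pixels is half the picture's height over the tangent of half this angle, whatever the lens; pixels are square), "cx", "cy" (the principal point, pixels), "R" (3x3) and "t" (3): a world point X has camera coordinates R X + t; the wrist camera has in their place "T_tool_cam" (4x4, takes a point from camera to tool coordinates, whose origin is the TCP and whose axes are the flange's). Camera axes: x right, y down, z forward; pixel columns grow to the right and rows downward; lengths in m; the calibration is good to about 2 mm. A picture is of the moment at which its call begins: read the wrist's pose just before it. There is no depth.
- job_done(): hands the job in; it is judged then, once.
The state is a dict: "t": time; "joint_positions": joint angles; "qd": joint speeds; "joint_torque": joint torques, N m; "ee_pos": TCP position; "tool_rot": TCP orientation; "wrist_force": force on the tool from outside, world axes, zero at the start; "wrist_torque": the same for the moment, N m; "opening": opening from 0.0 (shut) to 1.0 (fully open); "gripper_force": force on a finger pad.
Only numpy, scipy, OpenCV 4.12 (cv2) and the standard library are available. Lean on these libraries where they do the work, as an engineer would, in place of code of your own. Each camera call takes 0.05 s, during which the arm holds its last target. There are 200 camera calls.

### The job

Draw the orange hardness probe out of its blue slotted rest through the open mouth of the slot, and set its brass spring tip inside the yellow ring (not the blue one) on the bracket's sloping plate, with the probe square to that plate. Press gently, until the tip is pushed about half-way in (not hard down), and finish while still holding the probe there in contact. Leave the other things on the table where they are.

Things in the scene. Friction and masses are not known exactly. Their poses are not given: they have to be found in the camera images.
- probe_grip (a point): centre of the orange handle (24 mm square) of a loose 0.17 kg probe hanging upright in the rest; z runs along the probe from tip to handle, x and y square to the handle's flats. Heights along z from here, mm: handle with cap -33 to +38, black flange (38 mm diameter, sits on the rest) -37 to -32, neck (14 mm) -57 to -37, steel head (30 mm) -89 to -57, end of the brass tip -103
- tip_end (a point): end of the probe's brass tip, 8 mm thick with a round end, on the probe's axis; it moves with the tip; axes as those of probe_grip
- plunger (a joint): how far the spring tip is pushed into the probe, m: 0 fully out, 0.010 hard down; it pushes back with 1.5 N at the start of its travel, rising by 0.6 N a mm to 7.5 N
- probe_rest: blue fork on a dark foot (100 x 90 mm), fixed; origin on the table under the hanging probe, x away from the slot's mouth, z up. Level fork plate 8 mm thick, top 95 mm up, 76 mm wide, with a slot 18 mm wide from x = +9 to its open front at x = -30 mm; back post at x = 30 to 42. Flange and head of the probe are wider than the slot: it can rise 12 mm and comes out only level, toward -x
- slot_mouth (a point): middle of the slot's open front end, on the fork's top surface; axes as those of probe_rest
- face: sloping grey plate (116 x 104 mm) on a dark steel bracket (base 120 x 110 mm) fixed to the table; origin at the centre of its top surface, 48 mm above the table; z points squarely out of the plate, 20 degrees off vertical; y level along the plate, x up the slope. It bears a yellow ring at y = +24 mm and a blue ring at y = -24 mm
- spot (a point): centre of the yellow ring (ring about 27 mm outside, 21 mm inside diameter) on the plate's top surface; axes as those of face
- led_lamp: small black work lamp, 32 x 66 x 42 mm, loose bystander; origin under its centre
- machine_vice: steel machine vice, 62 x 192 x 56 mm, loose bystander; origin under its centre
- disc_stack: dark cutting discs, 118 mm across, 12 mm high, loose bystander; origin under its centre
- dropout_1: pale milled plate, 44 x 80 x 8 mm, loose bystander; origin under its centre
- mug: blue-grey mug, 80 mm wide, 92 mm high, loose bystander; origin under its centre
- flux_tin: green tin with pale lid, 75 mm across, 48 mm high, loose bystander; origin under its centre
There are look-alikes about, which are no part of the job. Of the things that look like the part that bears probe_grip, the largest one is meant.

How it is judged:
By the outcome, as a careful person would: the job done as asked, in the order asked, and still so for the second after the job is handed in, while the arm keeps its last pose, push and grip.
It also fails if it takes over 45 s, if anything falls off the work surface, if the arm or the gripper's body presses on something with over 40 N, if the wrist force passes 120 N, or if a joint passes its speed limit or range.

## Working session

There is one attempt and no reset: what is moved stays moved. The work goes in short steps, Python scripts to look and compute and a shell command to move; the robot and the scene stay as the last step left them, time stands still between calls to the robot, and variables do not carry over. Pictures are saved under pics/ and viewed, at most 10 in all, crops included, and the job is handed in when it is done.

```bash
ls -la; mkdir -p pics; python3 - <<'E'
from station import sensors, vision
import cv2,numpy as np,pickle
s=sensors.read_state();print(s)
d={}
for n in("side","top","wrist"):
    c=vision.camera(n);d[n]=c
    cv2.imwrite(f"pics/{n}0.png",c["color"][:,:,::-1]);print(n,{k:(np.round(v,4).tolist() if not np.isscalar(v) else v) for k,v in c.items() if k!="color"})
pickle.dump((s,d),open("d0.pkl","wb"))
E
```

```text
total 12
drwxr-xr-x  3 agent agent 4096 Dec  2 17:54 .
drwxr-xr-x 23 root  root  4096 Dec  2 17:54 ..
drwxr-xr-x  2 agent agent 4096 Dec  2 17:54 pics
{'t': 0.0, 'joint_positions': array([ 1.21358741e+00,  2.77144460e-01, -2.78708017e-02,  1.26797153e+00,
       -1.21199660e-05,  1.46740226e+00]), 'qd': array([ 0.00140164,  0.00049064,  0.00124282, -0.00220912,  0.00184254,
       -0.00031723]), 'joint_torque': array([-9.44687745e-04, -4.45509052e+01,  2.95203817e+01,  1.64582004e-02,
       -7.20764274e-05, -1.50012772e-05]), 'ee_pos': array([0.15665215, 0.60418498, 0.19505739]), 'tool_rot': array([-0.39756007, -3.11584207,  0.00335375]), 'wrist_force': array([-0.37530425, -0.73665491,  0.95112161]), 'wrist_torque': array([ 0.01004694, -0.00652701,  0.01898451]), 'gripper_force': 0.0, 'opening': 0.9996088160785535}
side {'fovy': 50.85244501883069, 'cx': 325.22796381809314, 'cy': 241.07026355899848, 'R': [[-0.999, -0.0419, -0.0123], [-0.0129, 0.5528, -0.8332], [0.0418, -0.8323, -0.5528]], 't': [0.5344, 0.0648, 1.2677]}
top {'fovy': 53.39364249030473, 'cx': 314.3229303153503, 'cy': 240.66975580808312, 'R': [[0.0262, -0.9996, 0.0091], [-0.9975, -0.0268, -0.0656], [0.0658, -0.0073, -0.9978]], 't': [0.0738, 0.5141, 1.1442]}
wrist {'fovy': 63.06400502560368, 'cx': 319.8022731301679, 'cy': 242.26583784513576, 'T_tool_cam': [[-0.0, -0.9532, -0.3023, 0.0771], [1.0, -0.0002, 0.0004, -0.0], [-0.0005, -0.3023, 0.9532, -0.1773], [0.0, 0.0, 0.0, 1.0]]}
```

View pics/top0.png

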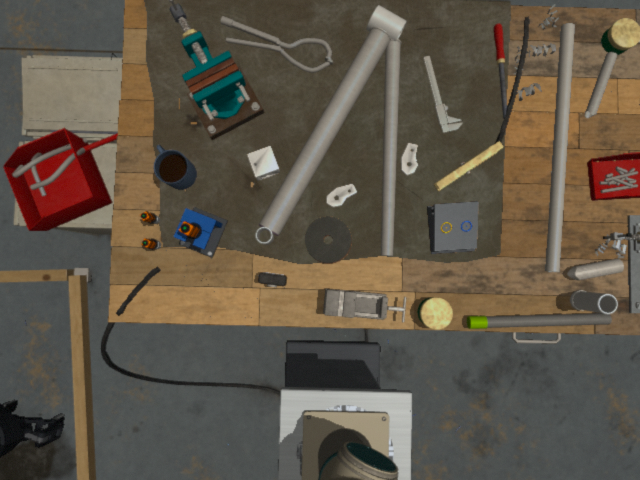

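View pics/side0.png

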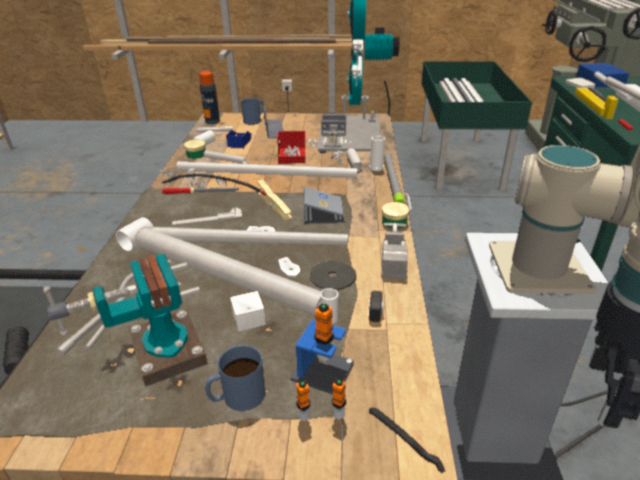

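The top view shows three candidates for the orange probe: (188,231) large and in the blue fork, and two small look-alikes at (148,217) and (150,244). In the side view they are at (323,325), (303,395) and (339,393). I choose the large one in the blue fork. The yellow ring is at top (447,227) and the blue ring at (467,227).

```bash
cat > h.py <<'E'
import numpy as np,pickle,cv2
from scipy.spatial.transform import Rotation as Ro
from scipy.optimize import least_squares
def f(c): return 240/np.tan(np.radians(c["fovy"]/2))
def RT(c,s=None):
    if "R" in c: return np.array(c["R"]),np.array(c["t"])
    T=np.array(c["T_tool_cam"]);Rw=Ro.from_rotvec(s["tool_rot"]).as_matrix()
    Rc=Rw@T[:3,:3];o=Rw@T[:3,3]+s["ee_pos"]
    return Rc.T,-Rc.T@o
def proj(c,X,s=None):
    R,t=RT(c,s);p=np.atleast_2d(X)@R.T+t
    return p[:,:2]/p[:,2:]*f(c)+[c["cx"],c["cy"]]
def onz(c,uv,z,s=None):
    R,t=RT(c,s);o=-R.T@t;d=R.T@np.array([(uv[0]-c["cx"])/f(c),(uv[1]-c["cy"])/f(c),1])
    return o+d*(z-o[2])/d[2]
def tri(obs):  # [(c,uv,s)]
    r=lambda X:np.concatenate([proj(c,X,s)[0]-uv for c,uv,s in obs])
    q=least_squares(r,[.5,0,.1]);return q.x,np.abs(q.fun).max()
E
python3 - <<'E'
from h import *
s,d=pickle.load(open("d0.pkl","rb"))
T,S=d["top"],d["side"]
print("cap",tri([(T,(188,229),s),(S,(325,306),s)]))
print("cap z.17",onz(T,(188,229),.17))
for u in[(447,227),(467,227)]:print(onz(T,u,.048))
a=cv2.resize(S["color"][280:430,260:400,::-1],None,fx=4,fy=4,interpolation=2)
b=cv2.resize(T["color"][190:270,130:240,::-1],None,fx=5,fy=5,interpolation=2)
c=cv2.resize(T["color"][190:260,420:490,::-1],None,fx=4,fy=4,interpolation=2)
H=np.zeros((600,800,3),np.uint8)
a=cv2.resize(a,(400,428));H[:428,:400]=a
H[:290,400:]=cv2.resize(b,(400,290));H[300:580,460:740]=c
cv2.imwrite("pics/crop1.png",H)
E
```

```text
cap (array([0.51883156, 0.35614546, 0.16706803]), np.float64(0.3540219498971737))
cap z.17 [0.51933871 0.35539016 0.17      ]
[ 0.55089115 -0.2267197   0.048     ]
[ 0.55218305 -0.27437241  0.048     ]
```

View pics/crop1.png

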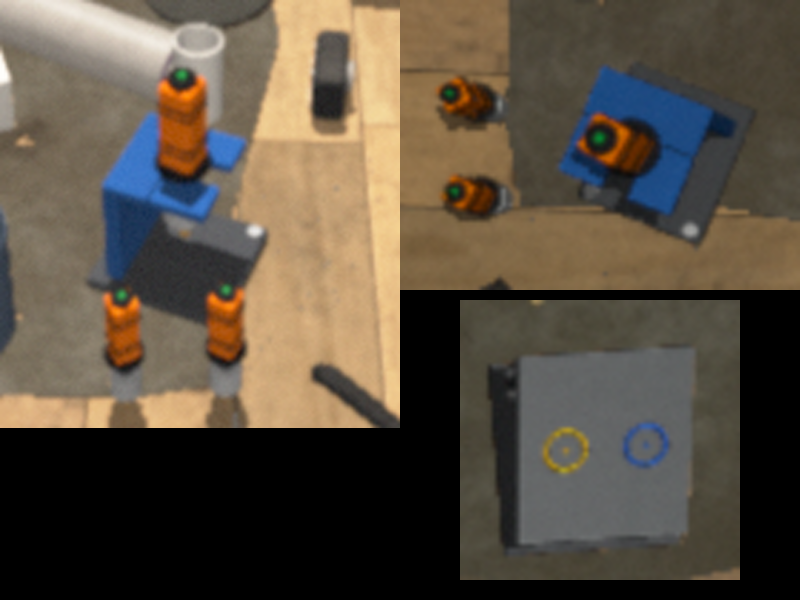

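The crop confirms the choice: the large orange probe hangs in the blue fork. The slot mouth faces right and slightly down in the top view, so rest +x is at a yaw of about 70°. The two small probes stand loose to the left. On the bracket, the yellow ring is the left one and the low edge is nearest the robot.

The tool always points down, so I'll pivot the probe about the pads by pushing its head against the fork's front. First I'll move above the rest for a closer look.

```bash
python3 -m creep '[[0,0,1.2,-1],[0.8,-0.5,1.8,-2],[1.5,-1,2,-3],[2.2,-1.5,2,-4],[2.9,-2.1,2,-5],[3.6,-2.7,2,-6],[4.3,-3.3,2,-7],[5,-3.8,2,-8],[5.6,-4.2,2,-9],[5.6,-4.2,2,-9.5],[5.6,-4.2,2,-9.5],[5.6,-4.2,2,-9.5]]' 0 20
python3 - <<'E'
from h import *
from station import sensors,vision
s=sensors.read_state();w=vision.camera("wrist");t=vision.camera("top");sd=vision.camera("side")
pickle.dump((s,dict(wrist=w,top=t,side=sd)),open("d1.pkl","wb"))
cv2.imwrite("pics/w1.png",w["color"][:,:,::-1])
E
```

```text
t: 1.65
ee_pos: [0.4925, 0.3532, 0.316]
tool_rot: [-2.564, -1.815, 0.001]
wrist_force: [0.9, 0.4, -0.4]
opening: 1.002
gripper_force: 0.0
```

View pics/w1.png

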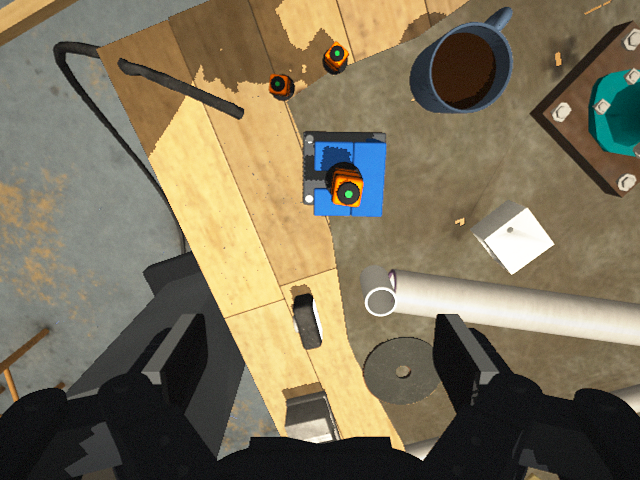

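```bash
python3 - <<'E'
from h import *
s,d=pickle.load(open("d1.pkl","rb"))
a=cv2.resize(d["wrist"]["color"][115:235,285:405,::-1],None,fx=5,fy=5,interpolation=2)
cv2.imwrite("pics/c2.png",a)
E
```

```text
(no output)
```

View pics/c2.png

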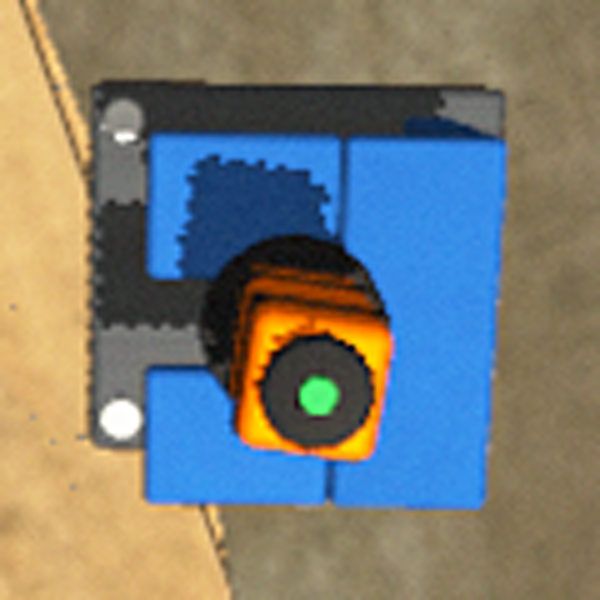

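The mouth is at the crop's left: slot corners at (147,280) and (145,367). Plate corners are at (150,135), (143,502), (505,138) and (485,508), and the cap centre is at (320,397). So rest +x points right in the image, correcting my earlier guess. Next I'll fit the rest pose and the handle yaw.

```bash
python3 - <<'E'
from h import *
s,d=pickle.load(open("d1.pkl","rb"));w=d["wrist"]
print("ee",s["ee_pos"]);Rw=Ro.from_rotvec(s["tool_rot"]).as_matrix();print("yaw_y",np.degrees(np.arctan2(Rw[1,1],Rw[0,1])),"z",Rw[:,2])
P=np.array([[-30,38],[-30,-38],[-30,9],[-30,-9],[42,38],[42,-38]])/1e3
uv=np.array([[150,135],[143,502],[147,280],[145,367],[505,138],[485,508]])/5+[285,115]
def pts(q):
    c,n=np.cos(q[2]),np.sin(q[2]);xy=P@np.array([[c,n],[-n,c]])+q[:2]
    return np.c_[xy,np.full(len(P),.095)]
q=least_squares(lambda q:(proj(w,pts(q),s)-uv).ravel(),[.52,.35,-.35])
print("rest",q.x[:2],np.degrees(q.x[2]),"res",q.fun.round(1))
cap=np.array([320,397])/5+[285,115]
print("cap",onz(w,cap,.170,s))
print("cap3",tri([(w,cap,s),(d["top"],(188,229),s)]))
cor=np.array([[250,312],[390,325],[380,460],[240,445]])/5+[285,115]
C=np.array([onz(w,c,.163,s) for c in cor]);print(C)
for i in range(4):
    e=C[(i+1)%4]-C[i];print(np.hypot(*e[:2])*1e3,np.degrees(np.arctan2(e[1],e[0])))
fl=np.array([[203,320],[300,235],[388,300]]) 
E
```

```text
ee [0.49248078 0.35318362 0.31603471]
yaw_y -19.434146571219983 z [-4.40781205e-04 -1.54008353e-04 -9.99999891e-01]
rest [0.52087072 0.36149139] -20.21323775106396 res [-0.8 -0.7 -0.   0.8 -0.4 -0.1 -0.2  0.2  1.1 -0.3  0.3  0.5]
cap [0.52116297 0.36087923 0.17      ]
cap3 (array([0.52112781, 0.35843186, 0.15777742]), np.float64(0.3581161112328459))
[[0.5146038  0.37711856 0.163     ]
 [0.53616688 0.36719651 0.163     ]
 [0.52754705 0.3456094  0.163     ]
 [0.50565483 0.35611626 0.163     ]]
23.736335226211708 -24.709084349085533
23.24445797384628 -111.76703689127994
24.282985068492504 154.36197207055662
22.829378481078038 66.92142020719666
```

```bash
python3 -m creep '[[0.1,0,0,1],[0.2,0.05,-0.2,2],[0.3,0.1,-0.5,3],[0.47,0.13,-0.8,4],[0.47,0.13,-1.1,5],[0.47,0.13,-1.4,6],[0.47,0.13,-1.6,7],[0.47,0.13,-1.8,8],[0.47,0.13,-1.8,8.65],[0.47,0.13,-1.8,8.65],[0.47,0.13,-1.8,8.65]]' 0 20
python3 - <<'E'
from h import *
from station import sensors,vision
s=sensors.read_state();w=vision.camera("wrist")
print(s["ee_pos"])
p=proj(w,[[.521,.361,.17],[.521,.361,.1],[.521-.03*.94,.361+.03*.34,.095]],s);print(p)
for q in p: cv2.circle(w["color"],tuple(int(v) for v in q),3,(255,0,255),-1)
cv2.imwrite("pics/w2.png",w["color"][:,:,::-1])
E
```

```text
t: 3.18
ee_pos: [0.5211, 0.3611, 0.2086]
tool_rot: [0.629, 3.077, 0.001]
wrist_force: [-0.7, -0.3, 0.5]
opening: 0.999
gripper_force: 0.0
[0.52113619 0.36112308 0.20858323]
[[319.27298778 256.24919188]
 [319.31112521 225.07490701]
 [317.04142501 184.495134  ]]
```

View pics/w2.png

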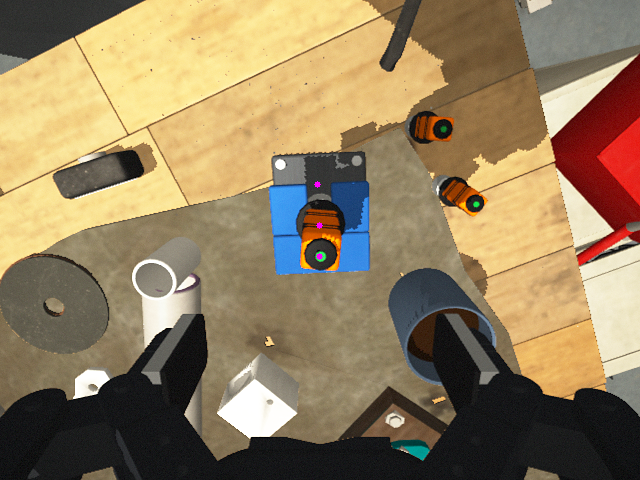

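The cap projects onto the green dot at (320,256) and the mouth marker sits on the slot, so the alignment is good. Now I'll descend and grasp.

```bash
python3 -m creep '[[0,0,-0.5,0],[0,0,-1,0],[0,0,-1.4,0],[0,0,-1.53,0],[0,0,-1.53,0]]' 0 20 && python3 -m creep '[[0,0,0,0],[0,0,0,0],[0,0,0,0],[0,0,0,0],[0,0,0,0],[0,0,0,0],[0,0,0,0],[0,0,0,0]]' 255 40
```

```text
t: 3.85
ee_pos: [0.5211, 0.3608, 0.1164]
tool_rot: [-0.628, -3.078, 0.0]
wrist_force: [0.5, 0.7, 0.5]
opening: 0.996
gripper_force: 0.0
t: 4.85
ee_pos: [0.5216, 0.3612, 0.1173]
tool_rot: [0.627, 3.077, 0.002]
wrist_force: [-0.8, 0.8, 5.4]
opening: 0.273
gripper_force: 39.1
```

```bash
python3 -m creep '[[0,0,0.1,0],[0,0,0.1,0],[-0.2,0.07,0.1,0],[-0.4,0.145,0.1,0],[-0.6,0.22,0.1,0],[-0.8,0.295,0.1,0],[-1.05,0.385,0.1,0],[-1.05,0.385,0.1,0],[-1.05,0.385,0.5,0],[-1.05,0.385,1.1,0],[-1.05,0.385,1.8,0],[-1.05,0.385,1.8,0]]' 255 40
python3 - <<'E'
from h import *
from station import sensors,vision
s=sensors.read_state();w=vision.camera("wrist");t=vision.camera("top");sd=vision.camera("side")
print(s["ee_pos"],s["wrist_force"])
pickle.dump((s,dict(wrist=w,top=t,side=sd)),open("d2.pkl","wb"))
H=np.zeros((480,800,3),np.uint8);H[:,:400]=w["color"][:,140:540];H[:,400:]=cv2.resize(sd["color"][230:390,250:383],(400,480))
cv2.imwrite("pics/w3.png",H[:,:,::-1])
E
```

```text
t: 6.35
ee_pos: [0.4613, 0.3857, 0.2291]
tool_rot: [0.626, 3.071, 0.01]
wrist_force: [-0.2, 0.9, -2.5]
opening: 0.27
gripper_force: 38.8
[0.46131252 0.38566289 0.22909632] [-0.18844433  0.94475229 -2.49097423]
```

View pics/w3.png

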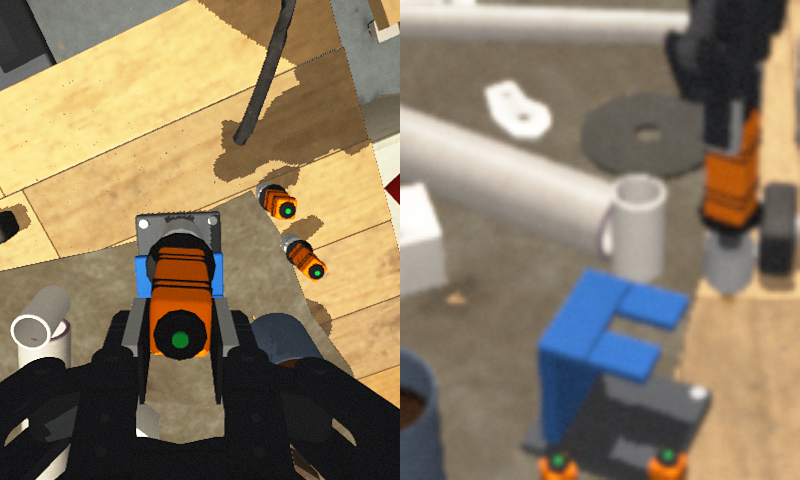

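The probe is out and held upright between the pads in the wrist view, and the rest and look-alikes haven't moved. Next I'll carry it high to a viewpoint beside the bracket.

```bash
python3 -m creep '[[0,0,0.7,0],[0.05,-0.6,1,0.2],[0.1,-1.4,1,0.4],[0.15,-2.3,1,0.6],[0.2,-3.2,1,0.9],[0.25,-4.1,1,1.2],[0.3,-5,1,1.5],[0.3,-5.9,1,1.8],[0.3,-6.8,1,2.1],[0.3,-7.7,1,2.25],[0.3,-8.4,1,2.25],[0.3,-8.6,1,2.25]]' 255 40 && python3 -m creep '[[0,0,0,0],[0,0,0,0],[0,0,0,0]]'
python3 - <<'E'
from h import *
from station import sensors,vision
s=sensors.read_state();w=vision.camera("wrist");t=vision.camera("top")
print(s["ee_pos"],s["wrist_force"])
pickle.dump((s,dict(wrist=w,top=t)),open("d3.pkl","wb"))
print(proj(w,[[.551,-.2267,.048]],s))
cv2.imwrite("pics/w4.png",w["color"][:,:,::-1])
E
```

```text
t: 8.0
ee_pos: [0.475, -0.1339, 0.2823]
tool_rot: [-0.02, -3.138, -0.002]
wrist_force: [-0.0, -0.2, -1.8]
opening: 0.273
gripper_force: 39.1
t: 8.38
ee_pos: [0.4761, -0.1309, 0.2843]
tool_rot: [-0.012, -3.141, -0.001]
wrist_force: [-0.6, -0.4, -1.2]
opening: 0.27
gripper_force: 39.1
[ 0.47610433 -0.13086921  0.28433022] [-0.61312608 -0.37166634 -1.24064966]
[[234.97894519 260.55236146]]
```

View pics/w4.png

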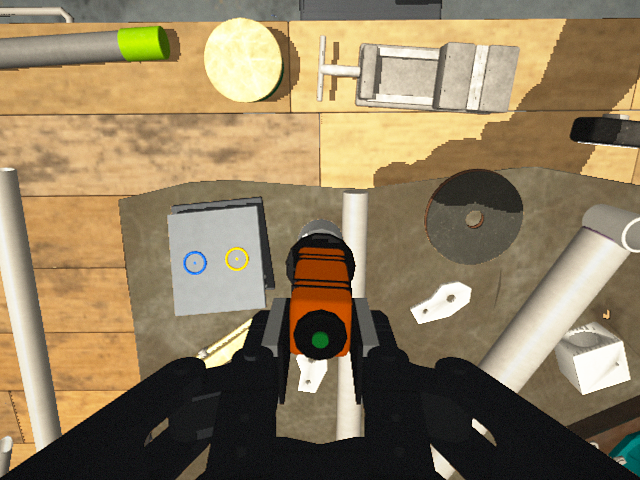

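The wrist view shows the yellow ring at (237,260), the blue ring at (195,263), and plate corners at about (168,210), (258,202), (175,315) and (266,307). Now I'll fit the face pose.

```bash
cat >> h.py <<'E'
def faceR(yaw): return Ro.from_euler("z",yaw).as_matrix()@Ro.from_euler("y",-np.radians(20)).as_matrix()
E
python3 - <<'E'
from h import *
s,d=pickle.load(open("d3.pkl","rb"));w,t=d["wrist"],d["top"]
def ring(im,lo,hi,box):
    x0,y0,x1,y1=box;h=cv2.cvtColor(im[y0:y1,x0:x1],cv2.COLOR_RGB2HSV)
    m=cv2.inRange(h,lo,hi);y,x=np.nonzero(m)
    return np.array([(x.min()+x.max())/2+x0,(y.min()+y.max())/2+y0]),len(x),(x.max()-x.min()+1,y.max()-y.min()+1)
Y=((20,120,100),(35,255,255));B=((100,120,80),(130,255,255))
yw=ring(w["color"],*Y,(215,240,258,282));bw=ring(w["color"],*B,(178,245,215,282))
print(yw,bw)
# subpixel corners of plate
cor=np.array([[168,210],[258,202],[175,315],[266,307]],float)
g=cv2.cvtColor(w["color"],cv2.COLOR_RGB2GRAY)
c2=cv2.cornerSubPix(g,cor.astype(np.float32).reshape(-1,1,2),(4,4),(-1,-1),(3,30,.01)).reshape(-1,2);print(c2)
P=np.array([[0,24,0],[0,-24,0],[-58,-52,0],[-58,52,0],[58,-52,0],[58,52,0]])/1e3
uv=np.vstack([yw[0],bw[0],c2])
W=np.array([3,3,1,1,1,1])[:,None]
for free in(0,1):
    g0=lambda q:P@faceR(q[2]).T+[q[0],q[1],q[3] if free else .048]
    q=least_squares(lambda q:(W*(proj(w,g0(q),s)-uv)).ravel(),[.55,-.25,0,.048]);
    print("face",q.x[:2],np.degrees(q.x[2]),q.x[3],"res",(proj(w,g0(q.x),s)-uv).round(1).tolist(),"spot",g0(q.x)[0])
    print("top pred",proj(t,g0(q.x)[:2]))
yt=ring(pickle.load(open("d0.pkl","rb"))[1]["top"]["color"],*Y,(436,216,457,238));print(yt)
Rw=Ro.from_rotvec(s["tool_rot"]).as_matrix();print("yaw_y",np.degrees(np.arctan2(Rw[1,1],Rw[0,1])))
E
```

```text
(array([236.5, 258.5]), 186, (np.int64(24), np.int64(24))) (array([194.5, 262.5]), 173, (np.int64(24), np.int64(24)))
[[168.      210.     ]
 [258.      202.     ]
 [175.23967 315.7575 ]
 [269.11777 309.56476]]
face [ 0.55043734 -0.24822436] 5.046518296176964 0.048 res [[0.4, -0.2], [0.3, -0.4], [-1.4, 3.4], [-0.7, 2.8], [-1.1, 0.1], [-3.1, -1.7]] spot [ 0.54832619 -0.22431739  0.048     ]
top pred [[445.98282249 228.04745557]
 [466.06070936 226.82151806]]
face [ 0.54805595 -0.24636524] 5.106713875311681 0.05454915173849588 res [[0.8, -0.2], [-0.1, -0.3], [-2.3, 2.7], [-0.1, 1.9], [-1.7, 1.1], [-2.3, -1.0]] spot [ 0.54591968 -0.22246051  0.05454915]
top pred [[445.97868341 228.78579428]
 [466.17418773 227.53094271]]
(array([446., 227.]), 45, (np.int64(11), np.int64(11)))
yaw_y 89.56940467448244
```

```bash
python3 -m creep '[[0.6,-0.2,0,0.2],[1.3,-0.6,0,0.4],[2.1,-1,0,0.54],[2.73,-1.25,0,0.54],[2.73,-1.25,-0.6,0.54],[2.73,-1.25,-1.3,0.54],[2.73,-1.25,-1.9,0.54],[2.73,-1.25,-2.4,0.54],[2.73,-1.25,-2.62,0.54],[2.73,-1.25,-2.62,0.54],[2.73,-1.25,-2.62,0.54]]' 255 40
python3 - <<'E'
from h import *
from station import sensors,vision
s=sensors.read_state();w=vision.camera("wrist");t=vision.camera("top");sd=vision.camera("side")
print(s["ee_pos"],s["wrist_force"])
pickle.dump((s,dict(wrist=w,top=t,side=sd)),open("d4.pkl","wb"))
H=np.zeros((480,800,3),np.uint8);H[:,:400]=w["color"][:,120:520];H[:,400:]=cv2.resize(sd["color"][130:250,270:370],(400,480))
cv2.imwrite("pics/w5.png",H[:,:,::-1])
def dot(w):
    h=cv2.cvtColor(w["color"],cv2.COLOR_RGB2HSV);m=cv2.inRange(h[300:400,280:360],(50,100,60),(85,255,255));y,x=np.nonzero(m);return x.mean()+280,y.mean()+300,len(x)
print(dot(w),dot(pickle.load(open("d3.pkl","rb"))[1]["wrist"]))
E
```

```text
t: 9.85
ee_pos: [0.6412, -0.2075, 0.1291]
tool_rot: [-0.133, 3.136, -0.002]
wrist_force: [-0.7, 0.6, -0.9]
opening: 0.272
gripper_force: 39.2
[ 0.64124334 -0.20749994  0.12905673] [-0.68038363  0.64036598 -0.88558943]
(np.float64(319.84304932735427), np.float64(339.58744394618833), 223) (np.float64(319.82511210762334), np.float64(339.62331838565024), 223)
```

View pics/w5.png

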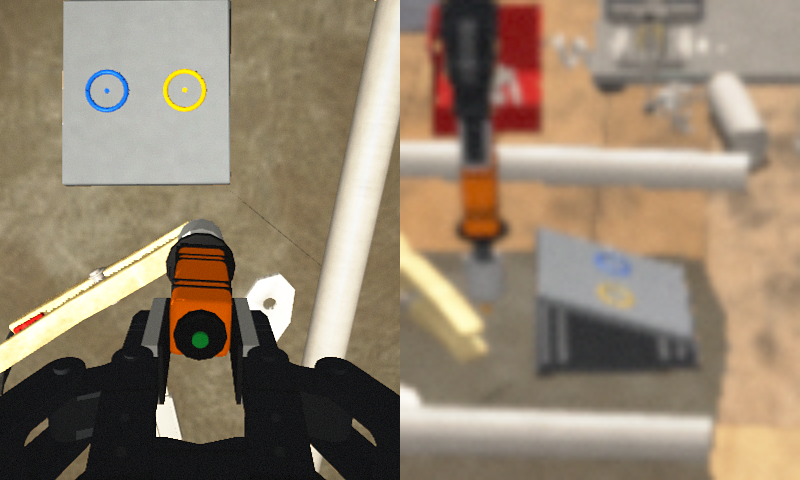

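Tool and plate are now square in yaw, and the yellow ring is at wrist pixel (305,91). The upright baseline for the cap dot is v=339.6. I'll push the head against the plate's high edge with a light grip so it pivots.

```bash
cat >> h.py <<'E'
def dot(w):
    h=cv2.cvtColor(w["color"],cv2.COLOR_RGB2HSV);m=cv2.inRange(h[280:440,280:360],(50,100,60),(85,255,255));y,x=np.nonzero(m);return x.mean()+280,y.mean()+280,len(x)
def tilt(w,piv=-.019,up=.0337):
    T=np.array(w["T_tool_cam"]);r=[]
    def v(a):
        X=np.array([0,0,piv])+up*np.array([-np.sin(a),0,-np.cos(a)])*1.0
        c=T[:3,:3].T@(X-T[:3,3]);return c[1]/c[2]*f(w)+w["cy"]
    from scipy.optimize import brentq
    b=339.6-v(0);m=dot(w)[1]
    return [np.degrees(brentq(lambda a:sg*0+v(sg*a)+b-m,-.9,.9)) for sg in(1,)],m
E
python3 - <<'E'
from h import *
s,d=pickle.load(open("d4.pkl","rb"));w=d["wrist"]
h=cv2.cvtColor(w["color"],cv2.COLOR_RGB2HSV)
def rc(lo,hi,b):
    m=cv2.inRange(h[b[1]:b[3],b[0]:b[2]],lo,hi);y,x=np.nonzero(m);return ((x.min()+x.max())/2+b[0],(y.min()+y.max())/2+b[1])
y=rc((20,120,100),(35,255,255),(275,60,335,120));b=rc((100,120,80),(130,255,255),(195,60,260,120))
Y=onz(w,y,.048,s);B=onz(w,b,.048,s);print(y,b,Y,B,np.hypot(*(Y-B)[:2]),np.degrees(np.arctan2(-(Y-B)[0],(Y-B)[1])))
E
python3 -m creep '[[-0.1,-0.01,0,0],[-0.2,-0.02,0,0],[-0.3,-0.03,0,0],[-0.4,-0.035,0,0],[-0.45,-0.04,0,0],[-0.5,-0.045,0,0],[-0.55,-0.05,0,0],[-0.6,-0.05,0,0],[-0.6,-0.05,0,0]]' 255 20
python3 - <<'E'
from h import *
from station import vision
print(tilt(vision.camera("wrist")))
E
```

```text
(np.float64(304.5), np.float64(90.0)) (np.float64(226.5), np.float64(90.5)) [ 0.54893086 -0.22492146  0.048     ] [ 0.5532976  -0.27281097  0.048     ] 0.048088187239844385 5.2100320385549885
t: 11.12
ee_pos: [0.604, -0.2102, 0.1275]
tool_rot: [-0.133, 3.138, -0.0]
wrist_force: [2.0, 0.1, 1.0]
opening: 0.271
gripper_force: 28.1
([np.float64(-1.5693066187022686)], np.float64(337.3491379310345))
```

```bash
python3 -m creep '[[-0.07,-0.006,0,0],[-0.14,-0.012,0,0],[-0.21,-0.018,0,0],[-0.28,-0.024,0,0],[-0.35,-0.03,0,0],[-0.35,-0.03,0,0]]' 255 20
python3 - <<'E'
from h import *
from station import vision
w=vision.camera("wrist");print(tilt(w),dot(w))
E
```

```text
t: 11.92
ee_pos: [0.5821, -0.2118, 0.1269]
tool_rot: [0.133, -3.138, -0.001]
wrist_force: [1.5, 0.1, -2.7]
opening: 0.274
gripper_force: 27.5
([np.float64(-1.959211836440739)], np.float64(336.78297872340426)) (np.float64(319.93617021276594), np.float64(336.78297872340426), 235)
```

```bash
cat >> h.py <<'E'
def orange(im,b):
    h=cv2.cvtColor(im[b[1]:b[3],b[0]:b[2]],cv2.COLOR_RGB2HSV);m=cv2.inRange(h,(6,150,60),(17,255,255))
    n,l,st,_=cv2.connectedComponentsWithStats(m);k=1+st[1:,4].argmax();y,x=np.nonzero(l==k)
    (_,_),(a,c),an=cv2.minAreaRect(np.c_[x,y].astype(np.float32))
    v=np.linalg.eigh(np.cov(np.c_[x,y].T))[1][:,1]
    return dict(c=(x.mean()+b[0],y.mean()+b[1]),n=len(x),u=(x.min()+b[0],x.max()+b[0]),v=(y.min()+b[1],y.max()+b[1]),ang=np.degrees(np.arctan2(v[0],v[1])))
E
python3 - <<'E'
from h import *
from station import vision,sensors
s4,d4=pickle.load(open("d4.pkl","rb"))
s=sensors.read_state();w=vision.camera("wrist");sd=vision.camera("side")
pickle.dump((s,dict(wrist=w,side=sd)),open("d5.pkl","wb"))
for W in(d4["wrist"],w):print("w",orange(W["color"],(260,220,380,420)))
for q,S in((s4,d4["side"]),(s,sd)):
    p=proj(S,[q["ee_pos"]])[0].astype(int);print("s",p,orange(S["color"],(p[0]-25,p[1]-30,p[0]+25,p[1]+35)))
# column profile along u=320 in wrist
for W in(d4["wrist"],w):print(W["color"][205:345:5,320].tolist())
E
```

```text
w {'c': (np.float64(320.06034085674804), np.float64(309.9525564256103)), 'n': 2171, 'u': (np.int64(289), np.int64(352)), 'v': (np.int64(286), np.int64(356)), 'ang': np.float64(-91.32903827969928)}
w {'c': (np.float64(320.04615384615386), np.float64(323.07472527472527)), 'n': 1820, 'u': (np.int64(290), np.int64(350)), 'v': (np.int64(296), np.int64(362)), 'ang': np.float64(-2.3515466774811697)}
s [289 181] {'c': (np.float64(289.5668789808917), np.float64(180.89808917197453)), 'n': 157, 'u': (np.int64(285), np.int64(294)), 'v': (np.int64(172), np.int64(189)), 'ang': np.float64(0.42848200156355515)}
s [310 181] {'c': (np.float64(305.2948717948718), np.float64(180.24358974358975)), 'n': 156, 'u': (np.int64(299), np.int64(311)), 'v': (np.int64(170), np.int64(188)), 'ang': np.float64(-18.76475159960629)}
[[149, 138, 110], [149, 140, 105], [152, 141, 113], [109, 108, 102], [111, 108, 104], [154, 156, 145], [44, 40, 33], [45, 45, 44], [21, 21, 20], [152, 57, 0], [69, 29, 14], [133, 55, 7], [155, 62, 0], [156, 63, 0], [153, 62, 0], [0, 9, 11], [102, 40, 4], [160, 66, 0], [159, 64, 0], [174, 70, 1], [208, 85, 0], [6, 12, 14], [27, 23, 25], [11, 18, 16], [19, 16, 19], [19, 21, 21], [10, 110, 33], [17, 113, 39]]
[[204, 206, 202], [202, 204, 196], [206, 209, 204], [205, 203, 198], [203, 206, 200], [205, 208, 206], [208, 207, 202], [202, 205, 200], [204, 206, 199], [206, 207, 201], [201, 203, 198], [145, 143, 141], [108, 109, 107], [107, 113, 109], [26, 24, 25], [33, 28, 33], [54, 32, 24], [142, 57, 0], [21, 11, 10], [131, 51, 0], [208, 87, 0], [19, 24, 20], [30, 30, 28], [23, 24, 25], [29, 29, 31], [27, 133, 45], [24, 135, 53], [23, 131, 48]]
```

```bash
python3 -m creep '[[0.15,0.013,0,0],[0.3,0.026,0,0],[0.5,0.043,0.3,0],[0.5,0.043,0.6,0],[0.5,0.043,0.6,0]]' 255 40
cat >> h.py <<'E'
def prof(w):
    c=w["color"][:,314:327].mean(1);return c
def vt(w,x,z):
    T=np.array(w["T_tool_cam"]);X=np.array([x,0,z]);c=T[:3,:3].T@(X-T[:3,3]);return c[1]/c[2]*f(w)+w["cy"]
def feat(w,x0,th,zg): # probe_grip at tool (x0,zg), tilt th (cap toward +x tool)
    u=np.array([np.sin(th),-np.cos(th)]);n=np.array([np.cos(th),np.sin(th)]);g=np.array([x0,zg])
    F=dict(dot=(38,0),h_top=(30,12),h_bot=(-32,12),fl_t=(-32,19),fl_b=(-37,19),hd_t=(-57,15),hd_b=(-89,15),tip=(-103,0))
    return {k:round(float(vt(w,*(g+a*u/1e3+b*n/1e3))),1) for k,(a,b) in F.items()}
E
python3 - <<'E'
from h import *
from station import vision,sensors
d4=pickle.load(open("d4.pkl","rb"))[1]["wrist"]
s=sensors.read_state();w=vision.camera("wrist");sd=vision.camera("side")
pickle.dump((s,dict(wrist=w,side=sd)),open("d6.pkl","wb"))
print(s["ee_pos"],dot(w))
print(feat(d4,0,0,-.0147));print(feat(w,-.0116,np.radians(18),-.0147))
for W in(d4,w):
    p=prof(W).round().astype(int);print([(v,*p[v]) for v in range(212,322,3)])
p=proj(sd,[s["ee_pos"]])[0].astype(int);print("s",p,orange(sd["color"],(p[0]-25,p[1]-30,p[0]+25,p[1]+35)))
E
```

```text
t: 12.7
ee_pos: [0.6144, -0.21, 0.1655]
tool_rot: [-0.133, 3.136, -0.003]
wrist_force: [-0.3, -0.1, -2.1]
opening: 0.263
gripper_force: 45.7
[ 0.61437005 -0.21002272  0.16549013] (np.float64(319.9145299145299), np.float64(336.93589743589746), 234)
{'dot': 341.0, 'h_top': 301.2, 'h_bot': 248.5, 'fl_t': 235.7, 'fl_b': 233.0, 'hd_t': 230.0, 'hd_b': 216.8, 'tip': 232.7}
{'dot': 337.9, 'h_top': 302.0, 'h_bot': 285.5, 'fl_t': 272.7, 'fl_b': 272.1, 'hd_t': 276.3, 'hd_b': 272.6, 'tip': 291.9}
[(212, np.int64(150), np.int64(136), np.int64(105)), (215, np.int64(154), np.int64(141), np.int64(110)), (218, np.int64(146), np.int64(132), np.int64(103)), (221, np.int64(109), np.int64(108), np.int64(101)), (224, np.int64(110), np.int64(109), np.int64(103)), (227, np.int64(107), np.int64(106), np.int64(100)), (230, np.int64(155), np.int64(154), np.int64(146)), (233, np.int64(28), np.int64(28), np.int64(26)), (236, np.int64(48), np.int64(48), np.int64(45)), (239, np.int64(48), np.int64(45), np.int64(44)), (242, np.int64(47), np.int64(45), np.int64(44)), (245, np.int64(18), np.int64(18), np.int64(18)), 
[... 2600 characters left out ...]
), (293, np.int64(123), np.int64(50), np.int64(1)), (296, np.int64(42), np.int64(22), np.int64(11)), (299, np.int64(131), np.int64(52), np.int64(0)), (302, np.int64(166), np.int64(65), np.int64(0)), (305, np.int64(202), np.int64(84), np.int64(0)), (308, np.int64(139), np.int64(59), np.int64(4)), (311, np.int64(18), np.int64(19), np.int64(19)), (314, np.int64(25), np.int64(24), np.int64(25)), (317, np.int64(24), np.int64(24), np.int64(23)), (320, np.int64(25), np.int64(25), np.int64(24))]
s [298 168] {'c': (np.float64(293.48765432098764), np.float64(167.43827160493828)), 'n': 162, 'u': (np.int64(287), np.int64(301)), 'v': (np.int64(156), np.int64(177)), 'ang': np.float64(-10.461384284746664)}
```

```bash
python3 -m creep '[[0,0,-0.4,0],[0,0,-0.64,0],[-0.2,-0.015,-0.64,0],[-0.4,-0.03,-0.64,0],[-0.5,-0.04,-0.64,0],[-0.55,-0.045,-0.64,0],[-0.58,-0.048,-0.64,0],[-0.61,-0.05,-0.64,0],[-0.61,-0.05,-0.64,0]]' 255 25 && python3 -m creep '[[0,0,0,0],[0.15,0.013,0,0],[0.35,0.03,0,0],[0.6,0.05,0.4,0],[0.6,0.05,1.2,0],[0.6,0.05,1.4,0],[0.6,0.05,1.4,0]]' 255 60
cat >> h.py <<'E'
def fitprobe(w,base=-1.4):
    p=prof(w);r,g,b=p.T;dv=dot(w)[1]
    dark=(p.max(1)<95)
    # orange/cap boundary ~310; search flange front edge: first dark row above handle below v=300
    org=(r>100)&(b<20)&(r>1.8*g);vh=next(v for v in range(225,310) if org[v])-.5
    vf=vh
    v=int(vh)-1
    while dark[v]: v-=1
    i=np.interp(75,[p[v+1].max(),p[v].max()],[v+1,v])
    ob=np.array([dv-base,vh-1,i])
    r=least_squares(lambda q:np.array([(m:=feat(w,q[0]/1e3,np.radians(q[1]),q[2]/1e3))["dot"],m["h_bot"],min(m["fl_t"],m["fl_b"])])-ob,[-8,15,-14.7],diff_step=1e-2)
    r2=least_squares(lambda q:np.array([(m:=feat(w,q[0]/1e3,np.radians(q[1]),-.0147))["dot"],m["h_bot"],min(m["fl_t"],m["fl_b"])])-ob,[-8,15],diff_step=1e-2)
    return ob,r.x,r2.x,r2.fun
E
python3 - <<'E'
from h import *
from station import vision,sensors
s=sensors.read_state();w=vision.camera("wrist");sd=vision.camera("side");t=vision.camera("top")
pickle.dump((s,dict(wrist=w,side=sd,top=t)),open("d7.pkl","wb"))
print(s["ee_pos"],dot(w))
for n in("d4.pkl","d6.pkl","d7.pkl"):
    try: print(n,fitprobe(pickle.load(open(n,"rb"))[1]["wrist"]))
    except Exception as e: print(n,e)
p=prof(w).round().astype(int);print([(v,*map(int,p[v])) for v in range(256,300,2)])
E
```

```text
t: 13.92
ee_pos: [0.5774, -0.2127, 0.1255]
tool_rot: [-0.133, 3.137, -0.001]
wrist_force: [3.9, 0.5, -0.8]
opening: 0.266
gripper_force: 45.5
t: 14.8
ee_pos: [0.6125, -0.2095, 0.2089]
tool_rot: [0.133, -3.139, 0.001]
wrist_force: [-0.1, -0.4, -1.8]
opening: 0.259
gripper_force: 64.2
[ 0.61248174 -0.20945097  0.20891421] (np.float64(319.9489361702128), np.float64(336.92340425531916), 235)
d4.pkl (array([340.98744395, 246.5       , 232.57686981]), array([  3.64327268,  -0.49166755, -20.51411472]), array([-0.93291851, -0.46144751]), array([3.01255605, 3.2       , 1.62313019]))
d6.pkl (array([338.33589744, 283.5       , 271.70153291]), array([-14.68883015,  16.43921459,  -8.00493831]), array([-11.29100472,  17.3861572 ]), array([-0.03589744,  0.9       , -0.80153291]))
d7.pkl (array([338.32340426, 290.5       , 275.45089286]), array([-21.00952629,  17.75359963,   0.68793658]), array([-13.0411583 ,  19.68822396]), array([-0.02340426, -0.9       ,  0.84910714]))
[(256, 148, 130, 96), (258, 145, 131, 98), (260, 146, 132, 99), (262, 145, 131, 100), (264, 143, 129, 98), (266, 142, 128, 97), (268, 141, 128, 98), (270, 142, 129, 99), (272, 141, 128, 97), (274, 145, 129, 98), (276, 7, 8, 9), (278, 25, 24, 23), (280, 28, 27, 27), (282, 26, 26, 24), (284, 25, 24, 23), (286, 24, 25, 25), (288, 85, 41, 12), (290, 42, 24, 15), (292, 136, 53, 1), (294, 134, 54, 1), (296, 21, 15, 14), (298, 87, 39, 7)]
```

```bash
sed -i 's/round(float(vt(w,\*(g+a\*u\/1e3+b\*n\/1e3))),1)/float(vt(w,*(g+a*u\/1e3+b*n\/1e3)))/; s/(r>100)&(b<20)&(r>1.8\*g)/(r>60)\&(b<25)\&(r>1.6*g)/; s/vh-1,i\]/vh,i]/; s/,diff_step=1e-2//g' h.py
python3 - <<'E'
from h import *
for n in("d3.pkl","d4.pkl","d6.pkl","d7.pkl"):
    print(n,fitprobe(pickle.load(open(n,"rb"))[1]["wrist"]))
w=pickle.load(open("d7.pkl","rb"))[1]["wrist"]
for a in(18,19,20,21):print(a,{k:round(v,1) for k,v in feat(w,-.034*np.sin(np.radians(a)),np.radians(a),-.0147).items()})
E
```

```text
d3.pkl (array([341.02331839, 247.5       , 232.56093868]), array([-5.13320092, -3.53610661, -2.7350516 ]), array([ 0.20090085, -0.32806601]), array([-0.01114342,  0.29746826, -0.28262503]))
d4.pkl (array([340.98744395, 247.5       , 232.57686981]), array([-5.26039724, -3.59676321, -2.4360584 ]), array([ 0.20730605, -0.30884301]), array([-0.01141381,  0.30462435, -0.28942271]))
d6.pkl (array([338.33589744, 284.5       , 271.70153291]), array([-19.33265926,  15.42942555,   0.82764958]), array([-11.46312428,  17.58367858]), array([-0.0150161 ,  0.35587488, -0.33853292]))
d7.pkl (array([338.32340426, 287.5       , 275.45089286]), array([-28.05724957,  15.09772113,  15.52893521]), array([-12.56769298,  19.05404661]), array([-0.02782886,  0.65273254, -0.62090886]))
18 {'dot': 335.3, 'h_top': 299.5, 'h_bot': 283.6, 'fl_t': 270.8, 'fl_b': 270.2, 'hd_t': 274.7, 'hd_b': 271.2, 'tip': 290.5}
19 {'dot': 334.8, 'h_top': 299.4, 'h_bot': 285.6, 'fl_t': 272.8, 'fl_b': 272.3, 'hd_t': 277.1, 'hd_b': 274.1, 'tip': 293.7}
20 {'dot': 334.3, 'h_top': 299.3, 'h_bot': 287.5, 'fl_t': 274.7, 'fl_b': 274.3, 'hd_t': 279.6, 'hd_b': 277.1, 'tip': 296.9}
21 {'dot': 333.8, 'h_top': 299.2, 'h_bot': 289.4, 'fl_t': 276.6, 'fl_b': 276.4, 'hd_t': 282.0, 'hd_b': 280.1, 'tip': 300.0}
```

```bash
python3 -m creep '[[-0.5,-0.09,0,0],[-1.1,-0.2,0,0],[-1.6,-0.28,0,0],[-1.92,-0.33,0,0],[-1.92,-0.33,-0.5,0],[-1.92,-0.33,-0.9,0],[-1.92,-0.33,-1.07,0],[-1.92,-0.33,-1.07,0],[-1.92,-0.33,-1.07,0]]' 255 60
python3 - <<'E'
from h import *
from station import vision,sensors
s=sensors.read_state();w=vision.camera("wrist");sd=vision.camera("side");t=vision.camera("top")
pickle.dump((s,dict(wrist=w,side=sd,top=t)),open("d8.pkl","wb"))
print(s["ee_pos"],s["wrist_force"],fitprobe(w)[2])
a=np.radians(5);e=np.array([np.cos(a),np.sin(a),0]);z=np.array([0,0,1])
th=np.radians(19.3);g=s["ee_pos"]+.0125*e+.0147*z;u=-np.sin(th)*e+np.cos(th)*z
pt=lambda k:g+u*k/1e3
sp=np.array([.549,-.225,.048]);H=np.zeros((600,800,3),np.uint8)
for j,c in enumerate((sd,t)):
    im=cv2.cvtColor(c["color"],cv2.COLOR_RGB2BGR)
    q=proj(c,[pt(-103),pt(-73),pt(-35),pt(38),sp]);print(q.round(1).tolist())
    o=q[0].astype(int)-[33,45 if j==0 else 40];K=6;m=cv2.resize(im[o[1]:o[1]+80,o[0]:o[0]+66],None,fx=K,fy=K,interpolation=cv2.INTER_CUBIC)
    for i,p in enumerate(q): cv2.circle(m,tuple(((p-o+.5)*K).astype(int)),2,(255,0,255) if i<4 else (0,255,0),-1)
    H[:480,j*400:j*400+396]=m
cv2.imwrite("pics/c10.png",H[:480])
E
```

```text
t: 16.08
ee_pos: [0.498, -0.2296, 0.1455]
tool_rot: [-0.133, 3.137, -0.001]
wrist_force: [0.3, -0.6, -0.9]
opening: 0.256
gripper_force: 64.1
[ 0.49796773 -0.22957302  0.14549254] [ 0.28302866 -0.59260058 -0.87022565] [-12.5421512   19.01258059]
[[325.0, 199.3], [328.3, 190.4], [332.7, 178.8], [341.5, 155.7], [323.4, 204.0]]
[[448.3, 229.2], [452.2, 232.4], [457.5, 236.7], [468.8, 245.9], [446.3, 227.8]]
```

View pics/c10.png

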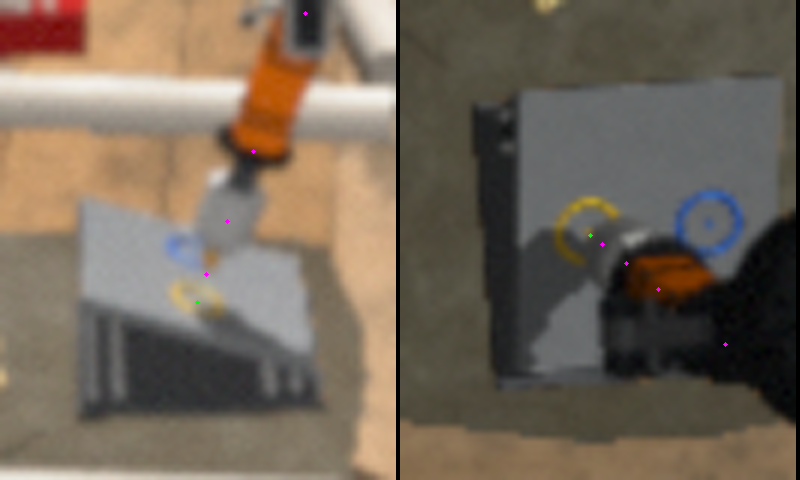

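The side crop shows the probe tilted and parallel to the plate normal, with the tip at (210,262) above and behind the yellow ring centred at (197,298). This tip is about 2 mm from my model, so tilt and position look right. Now I'll advance along the normal, using averaged force.

```bash
cat > fa.py <<'E'
from h import *
from station import sensors,vision
import sys
n=np.array([-.341,-.030,.940]);F=[];P=[];Q=[]
for i in range(int(sys.argv[1])):
    s=sensors.read_state();F.append(s["wrist_force"]);P.append(s["ee_pos"]);Q.append(s["wrist_torque"]);w=vision.camera("wrist")
F=np.array(F);print("t",round(s["t"],2),"F",F.mean(0).round(2),"Fn",(F@n).mean().round(2),"sd",(F@n).std().round(2),"ee",np.mean(P,0).round(4),"fit",[round(float(v),1) for v in fitprobe(w)[2]],"dot",dot(w)[1])
E
python3 fa.py 10; python3 -m creep '[[0.035,0.003,-0.06,0],[0.07,0.005,-0.125,0],[0.07,0.005,-0.125,0],[0.07,0.005,-0.125,0]]'; python3 fa.py 6
```

```text
t 16.68 F [-0.06  0.16 -1.36] Fn -1.26 sd 0.32 ee [ 0.4974 -0.2293  0.1451] fit [-12.5, 19.0] dot 336.92340425531916
t: 17.23
ee_pos: [0.5013, -0.2288, 0.137]
tool_rot: [0.133, -3.138, -0.0]
wrist_force: [0.5, -0.3, -2.0]
opening: 0.262
gripper_force: 64.2
t 17.48 F [ 0.33 -0.02 -1.33] Fn -1.37 sd 0.72 ee [ 0.5014 -0.2289  0.1372] fit [-12.5, 18.9] dot 336.93589743589746
```

```bash
for i in 1 2; do python3 fa.py 1 >/dev/null; done; python3 -m creep '[[0.012,0.001,-0.03,0],[0.023,0.002,-0.063,0],[0.023,0.002,-0.063,0]]' | grep force; python3 fa.py 6; python3 -m creep '[[0.011,0.001,-0.031,0],[0.011,0.001,-0.031,0],[0.011,0.001,-0.031,0]]'| grep force; python3 fa.py 6; python3 -m creep '[[0.011,0.001,-0.031,0],[0.011,0.001,-0.031,0],[0.011,0.001,-0.031,0]]'| grep force; python3 fa.py 6
```

```text
wrist_force: [-0.3, 0.1, -0.5]
gripper_force: 64.1
t 18.25 F [-0.25 -0.15 -1.02] Fn -0.87 sd 0.54 ee [ 0.5027 -0.2287  0.1332] fit [-12.5, 18.9] dot 336.93589743589746
wrist_force: [0.2, 0.5, -1.3]
gripper_force: 64.1
t 18.93 F [ 0.13  0.36 -1.38] Fn -1.35 sd 0.33 ee [ 0.5034 -0.2287  0.1315] fit [-12.5, 18.9] dot 336.9148936170213
wrist_force: [-0.6, 0.4, -1.4]
gripper_force: 64.2
t 19.6 F [ 0.12  0.1  -1.18] Fn -1.15 sd 0.5 ee [ 0.504  -0.2286  0.1296] fit [-12.5, 18.9] dot 336.92340425531916
```

```bash
python3 -m creep '[[0.011,0.001,-0.031,0],[0.011,0.001,-0.031,0],[0.011,0.001,-0.031,0]]' | grep t_force; python3 fa.py 6; python3 -m creep '[[0.011,0.001,-0.031,0],[0.011,0.001,-0.031,0],[0.011,0.001,-0.031,0]]'| grep t_force; python3 fa.py 6
```

```text
wrist_force: [-0.8, 0.1, 0.2]
t 20.27 F [-0.94  0.09  0.4 ] Fn 0.7 sd 0.34 ee [ 0.5047 -0.2286  0.1279] fit [-12.5, 18.9] dot 336.9489361702128
wrist_force: [-0.2, 0.6, 1.3]
t 20.95 F [-0.92  0.02  1.77] Fn 1.98 sd 0.43 ee [ 0.5054 -0.2286  0.126 ] fit [-12.5, 18.9] dot 336.9489361702128
```

```bash
python3 -m creep '[[0.006,0.0005,-0.017,0],[0.012,0.001,-0.033,0],[0.012,0.001,-0.033,0]]' | grep t_force; python3 fa.py 12
python3 - <<'E'
from h import *
from station import vision,sensors
s=sensors.read_state();sd=vision.camera("side");w=vision.camera("wrist")
ob=fitprobe(w)[0]
for zg in(-.0147,-.0171,-.019):
    r=least_squares(lambda q:np.array([(m:=feat(w,q[0]/1e3,np.radians(q[1]),zg))["dot"],m["h_bot"],min(m["fl_t"],m["fl_b"])])-ob,[-8,15]);print(zg,r.x,r.fun.round(2))
# brass tip / ring in side view: hue map around the spot
p=proj(sd,[[.549,-.225,.048]])[0];x,y=p.astype(int);print(p)
h=cv2.cvtColor(sd["color"][y-14:y+7,x-8:x+10],cv2.COLOR_RGB2HSV)
for i,r in enumerate(h):print(y-14+i,"".join(("Y" if q[1]>130 and 20<=q[0]<36 else "b" if q[1]>70 and q[0]<25 else "." if q[2]>100 else "#") for q in r))
pickle.dump(sd,open("d9.pkl","wb"))
E
```

```text
wrist_force: [-1.1, -0.4, 2.5]
t 21.93 F [-1.47 -0.19  3.05] Fn 3.37 sd 0.43 ee [ 0.5061 -0.2285  0.124 ] fit [-12.5, 18.9] dot 336.9145299145299
-0.0147 [-12.45429481  18.90155813] [-0.01  0.31 -0.3 ]
-0.0171 [-11.22464375  19.21312502] [-0.02  0.37 -0.35]
-0.019 [-10.25103676  19.4593279 ] [-0.02  0.42 -0.4 ]
[323.40474318 203.96665313]
189 .bbbbbbb....####bb
190 .....bbb....####bb
191 ............###.bb
192 ............###..b
193 ..............#...
194 ..................
195 ..................
196 ..................
197 ..................
198 ..................
199 ..................
200 ..................
201 .....bb...........
202 .....bb...........
203 .....bbbbb........
204 ......bbb.#.......
205 .........bbbb.....
206 ..........bbb##...
207 ..........######..
208 ###........#######
209 #######....#######
```

```bash
python3 - <<'E'
from h import *
A=pickle.load(open("d0.pkl","rb"))[1]["side"]["color"];B=pickle.load(open("d9.pkl","rb"))["color"]
for im in(A,B):
    c=im[194:212,312:336].astype(int)
    print("r-b");[print(194+i," ".join("%3d"%v for v in r)) for i,r in enumerate(c[:,:,0]-c[:,:,2])]
print("sum");[print(194+i," ".join("%3d"%v for v in r)) for i,r in enumerate(B[194:212,312:336].mean(2).astype(int))]
E
```

```text
r-b
194  -2  -3  -2  -2  -2 -10 -35 -72 -60 -32 -31 -33 -33 -26 -13   1  10  15  19  20  21  29  30  33
195  -1  -1  -2  -3  -1  -9 -32 -69 -67 -31 -24 -29 -31 -37 -38 -20  -2   1   0   1   5   8  10  13
196  -2  -4  -1  -2   0  -6 -18 -48 -62 -41 -35 -33 -27 -37 -55 -36  -9  -4  -4  -1  -2   0   3   2
197  -2  -3  -1  -2  -2   0  -7 -19 -34 -37 -42 -42 -42 -57 -71 -43 -10  -4   0  -2  -2  -3  -1  -1
198  -2  -1  -3  -1  -1  -2  -2  -5  -8 -15 -28 -37 -45 -53 -53 -29  -7  -1  -1   0  -4   0  -1  -2
199  -2  -2  -3  -4  -2  -2  -2  -2  -2  -1  -7 -10 -14 -16 -16  -8  -6  -1  -2  -3  -4  -3  -3  -2
200  -2  -1  -3  -3  -1  -1   1   5  17  22  19  10   5   2  -1  -1  -2  -1  -5  -2  -3  -2  -3  -1
201  -1  -2   0  -1  -3   1   4  30  59  50  40  33  28  22  10   1  -2   0  -1  -1  -2  -6  -3  -2
202  -1  -4  -3  -5  -1   0   8  49  91  56  36  38  42  39  36  20   3  -3  -3   0  -1  -2  -1  -2
203   0  -2  -3   0  -2  -3   6  46  82  56  28  21  25  37  55  51  17  -1  -3  -1  -3   0  -3  -5
204  -2  -1  -2  -1  -4  -2  -1  24  57  68  55  32  27  30  55  76  36   6   0  -3  -2  -1  -1 
[... 3611 characters left out ...]

205 140 142 150 157 158 161 163 161 156 138 121  96  89  88  92  97 102 114 139 158 161 162 167 166
206 105 112 129 136 140 146 153 156 163 155 142 112  96  92  89  93  87  92 113 141 157 162 167 165
207  82  90  95 104 110 122 134 141 147 149 150 129 116  97  88  86  84  85  96 109 133 145 159 164
208  65  68  74  80  86  95 102 107 117 129 134 132 125 111  92  84  84  85  86  90  99 115 133 146
209  57  56  58  61  67  75  77  85  90  98 105 109 112 110  96  89  90  88  90  83  87  91 101 115
210  59  52  53  52  53  58  59  63  71  76  82  87  90  95  92  93  93  93  89  91  89  87  88  92
211  55  49  50  52  52  52  50  49  56  58  61  62  75  78  78  83  92  92  94  89  94  89  91  88
```

```bash
python3 fa.py 8; python3 -c "from station import job_done;print(job_done())"
```

```text
t 22.43 F [-1.56 -0.44  3.23] Fn 3.58 sd 0.3 ee [ 0.5061 -0.2285  0.1239] fit [-12.5, 18.9] dot 336.9489361702128
the job is handed in; nothing more can be done
None
```

I drew the probe out through the slot mouth and handed in at 22.4 s with its tip held in the yellow ring: about 19–20° of tilt against the plate's 20°, pressed with about 4.7 N (roughly 5 mm, half-way in). The judge's verdict was not shown.

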